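# Third hand at the pit table: hold the bumper home on the chassis nose

## Task

Pick up the front bumper, lay its flat tongue on the nose plate of the chassis on the pit stand and slide it straight back, centred and square, until the end of the tongue butts against the upright bulkhead. Then lean on it with a steady push of about 10 N along the chassis (never much harder, or the axle is forced out of its spring clip) so that a mate can drive the screws from below: keep that push up without a break for three seconds and finish still gripping the bumper and pushing, not letting go. Leave the other things on the table where they lie.

Things in the scene. Friction and masses are not known exactly. Their poses are not given: they have to be found in the camera images.
- bumper: Loose front bumper of moulded plastic, about 50 g, lying right way up, left or right of the stand, yaw varies. An upright face plate with a flat tongue 44 mm wide, 5 mm thick, running back from its foot, and two wings (14 mm round bars at the foot) sweeping out to y = +-71 mm, back to x = 32 mm. Origin: underside, below the middle of the face plate. x points back along the tongue, z up.
- bumper_plate (a point): Middle of the top edge of the bumper's face plate, 44 mm above its underside. The plate is 10 mm thick (x), 56 mm wide (y): the place to grip, one finger in front and one behind, mid-width. Behind it at y = +-20 mm stand small gussets up to 16 mm high, reaching x = 18 mm. Axes as the bumper.
- bumper_butt (a point): Middle of the lower edge of the tongue's rear end (the butt face), 65 mm behind the bumper's origin. The tongue's last 5 mm is a lip 12 mm high. Axes as the bumper.
- seat (a point): On the chassis, where bumper_butt belongs: on the flat top of the aluminium nose plate (80 mm above the table), at the foot of the bulkhead's front face, mid-width. x points to the rear of the car (the way to push), z up. The plate is smooth (friction about 0.2), 60 mm wide, reaches 50 mm ahead (-x) of this point and is free underneath. Moves with the chassis.
- bulkhead_top (a point): Middle of the top edge of the front face of the stop: the bulkhead (collider chassis_c0), an upright black plastic block on the chassis, 56 mm wide, 30 mm high, 20 mm deep. The tongue butts against its front face, which faces -x. Axes as seat. Behind it are servo, battery, motor and gear case, up to 44 mm above the nose plate; arm stubs stick out to y = +-56 mm at x = 8 to 24 mm.
- chassis (a joint): How far (m) the chassis is pushed to the rear on its stand. The rear axle is gripped in a sprung steel clip that gives 1 mm per 2.5 N of push and springs back: 0 at rest, 0.004 at 10 N, end of travel 0.010 (25 N).
- stand: Fixed pit stand under the chassis: steel base plate 170 x 130 x 10 mm, starting 50 mm behind (+x) the origin, column and black tray. Origin on the table straight below seat at rest; x points to the rear of the car. The chassis reaches to x = 262 mm; the bare axle across the rear is 190 mm long.
- gearbox: Bystander: loose yellow plastic gearbox half shell, about 98 x 64 x 36 mm. Origin: underside, near its middle. Its place and the bumper's may be swapped.
- rim: Bystander: loose polished aluminium wheel rim lying flat, diameter 56 mm, 30 mm high. Origin: centre of the underside.
- tyre: Bystander: loose black rubber tyre lying flat, diameter 88 mm, 34 mm high. Origin: centre of the underside.
- idler: Bystander: loose white nylon idler gear lying flat, diameter 40 mm, 14 mm high. Origin: centre of the underside.
- skid: Bystander: loose small flat plastic skid plate with one upturned end, about 78 x 40 mm, 14 mm high, no upright face plate. Origin: underside of the flat part, middle.
- driver: Bystander: loose screwdriver, 170 mm long, at most 35 mm high, lying crosswise on the table in front of the chassis nose, ready for the mate. Origin: underside, near its middle.

How it is judged (in metres and radians):
On the way, in this order (a step that is already met when the one before it is completed fails the run):
1. the bumper is picked up: held by the fingers, its underside more than 50 mm above the table (height (world z) of bumper above 0.05 m and contact force between the fingers and bumper above 1 N), for 0.2 s.
2. the bumper is home on the chassis nose (as in the end condition) and pushed with 6 to 14 N (clip giving 2.4 to 5.6 mm) without a break for 2 s (value of joint chassis between 0.0024 and 0.0056 m and contact force between bumper and chassis_c0 above 2.5 N and x of bumper_butt in the frame of seat above -0.003 m and y of bumper_butt in the frame of seat between -0.005 and 0.005 m and z of bumper_butt in the frame of seat between -0.003 and 0.004 m and angle between the x axis of bumper and the x axis of seat, either way round below 0.09 rad and angle between bumper's own z axis and vertical below 0.09 rad and contact force between the fingers and bumper above 2 N), for 2 s.
At the end, for the whole second after the job is handed in: Fingers grip the bumper (over 2 N) and push it back with 6-14 N (clip gives 2.4-5.6 mm), over 2.5 N of it on the bulkhead: gap under 3 mm, centred to 5 mm, on the nose plate (-3 to +4 mm), square and level to 0.09 rad, at rest; bystanders within 30 mm of where they lay (all of step 2 and linear speed of bumper below 0.01 m/s and distance of each of gearbox, rim, tyre, idler, skid, driver from where it was at the start of the episode below 0.03 m); the arm keeps its last pose, push and grip.
It fails at once if the chassis is pushed back more than 8 mm (20 N): the axle is being forced out of its clip (value of joint chassis above 0.008 m).
It fails at once if a bystander is pushed more than 30 mm from its place (distance of any of gearbox, rim, tyre, idler, skid, driver from where it was at the start of the episode above 0.03 m).
It also fails if it takes over 54 s, if anything falls off the work surface, if the arm or the gripper's body presses on something with over 40 N, if the wrist force passes 120 N, or if a joint passes its speed limit or range.

## Robot

A 6-joint arm with a two-finger parallel gripper is mounted at the origin on the work surface. World frame = base frame: x ahead of the robot, y to its left, z up, the work surface at z = 0. Lengths are in mm, angles in rad, forces in N, time in s.
With the tool pointing down it reaches from about 375 to 975 mm from the base axis. Payload 3.8 kg.
Tool frame: the origin (TCP) lies on the centre line of the jaws, within the pads' length; the fingertips stand 25 mm ahead of it and the grasp point (between the pads) lies 6 mm ahead of it; z points along the fingers, y is the line along which they close (so a half turn about z gives the same grasp; the last joint's range is limited). The gripper opens to 88 mm and grips with 3 to 60 N. Pads are 18 mm wide; open, the fingers measure 123 mm over their backs; the gripper's body (75 mm by 187 mm) begins 45 mm behind the grasp point.
Start: joints at [1.163, 0.264, 1.604, -0, 1.274, -0.037], TCP at [244.591, 629.121, 263.706] pointing down, gripper open.
Joint ranges: [-2.63, 2.63], [-0.94, 2.18], [0.31, 2.57], [-1.31, 4.45], [0, 2.66], [-2.55, 2.55]. Speed limits (rad/s): [2.57, 2.57, 3.14, 3.14, 3.14, 3.14].

## Interface

Orientations are given as a unit quaternion [w, x, y, z].
In Python, from cell import state, snapshot, get_calibration, sign_off gives the robot as it stands.
- The arm moves only by the shell command python3 -m creep 'ROWS' [FORCE]. ROWS is JSON, a list of rows, each an object with "travel": the shift along the tool's x, y, z in mm, a list of three; "roll": the turn about the tool's z in rad; "grip": the closure, from 0 (fully open) to 1 (shut). In form: [{"travel": [tx, ty, tz], "roll": roll, "grip": grip}, ...]. A call has 1 to 5 rows; each row is the pose to reach, as a shift and turn from the pose commanded when the call began, along the tool's axes at that moment; what a row does not reach only later rows make up. A row lasts 1/10 s, in which the tool goes at most 50 mm and 8.59 degrees, less where a joint would pass 70% of its speed; a pose out of reach is approached as far as the arm can. A call with a gripper value outside its range is refused whole. The fingers move at their own pace and stop on an object; FORCE is the grip in N (left out, the last holds). Time passes only in rows, so rows that repeat a pose let the fingers close. It gives the time, the measured TCP pose, the force, the opening and the grip force at its end, in the units of the state.
- state(): the state, without advancing time (a new reading comes with each control period).
- snapshot(name): name is "side" or "top"; returns (picture, depth): 420x560x3 uint8, red, green, blue; 420x560 float32, mm along the optical axis (not along the pixel's ray), 0 where there is no reading.
- get_calibration(name): a dict with "K" (3x3 intrinsics, pixels), "R" (3x3) and "t" (3): a world point X has camera coordinates R X + t. Camera axes: x right, y down, z forward; pixel columns grow to the right and rows downward; lengths in mm; the calibration is good to about 2 mm. A picture is of the moment at which its call begins. get_calibration takes no time and is no camera call.
- sign_off(): hands the job in; it is judged then, once.
The state is a dict: "time": time; "joint_pos": joint angles; "qd": joint speeds; "effort": joint torques, N m; "tool_pos": TCP position; "orientation": TCP orientation; "contact_force": force on the tool from outside, world axes, zero at the start; "moment": the same for the moment, N m; "width": opening from 0.0 (shut) to 1.0 (fully open); "finger_force": force on a finger pad.
Only numpy, scipy, OpenCV 4.12 (cv2) and the standard library are available. Lean on these libraries where they do the work, as an engineer would, in place of code of your own. Each camera call takes 0.05 s, during which the arm holds its last target. There are 200 camera calls.

## Working session

There is one attempt and no reset: what is moved stays moved. The work goes in short steps, Python scripts to look and compute and a shell command to move; the robot and the scene stay as the last step left them, time stands still between calls to the robot, and variables do not carry over. Pictures are saved under pics/ and viewed, at most 10 in all, crops included, and the job is handed in when it is done.

```bash
mkdir -p pics; python3 - <<'E'
from cell import *
import cv2,numpy as np
print(state())
for n in("top","side"):
    p,d=snapshot(n); np.savez(f"pics/{n}0.npz",p=p,d=d); cv2.imwrite(f"pics/{n}0.png",p[:,:,::-1])
    c=get_calibration(n); print(n,c, -np.array(c["R"]).T@np.array(c["t"]))
E
```

```text
{'time': 0.0, 'joint_pos': array([ 1.16314113e+00,  2.64723266e-01,  1.60533306e+00,  5.44651083e-06,
        1.27366731e+00, -3.68795932e-02]), 'qd': array([-5.35900756e-05,  1.74966907e-03, -5.39481114e-04, -8.28302148e-04,
        1.47137883e-03, -5.96822400e-04]), 'effort': array([ 8.47426563e-04, -5.02113891e+01, -3.56882894e+01,  7.28974747e-02,
        2.91478273e-02, -1.80360016e-04]), 'tool_pos': array([244.31638692, 628.5588129 , 262.43017055]), 'orientation': array([-2.37417982e-04,  1.84328387e-01,  9.82864136e-01, -1.03870704e-03]), 'contact_force': array([-0.58663602, -0.43980705,  0.64250783]), 'moment': array([-0.00243422,  0.04385724, -0.02427806]), 'finger_force': 0.0, 'width': 1.0033989984356304}
top {'K': array([[477.19872665,   0.        , 282.44098198],
       [  0.        , 477.19872665, 211.96091056],
       [  0.        ,   0.        ,   1.        ]]), 'R': array([[-0.07247163, -0.99736929, -0.00153575],
       [-0.97385686,  0.07109536, -0.21575048],
       [ 0.21529209, -0.01414019, -0.97644732]]), 't': array([  37.12340573,  560.04096613, 1305.45423514])} [ 267.03616159   15.66880486 1395.59341071]
side {'K': array([[402.00183802,   0.        , 283.53127212],
       [  0.        , 402.00183802, 213.76539669],
       [  0.        ,   0.        ,   1.        ]]), 'R': array([[ 0.99147391, -0.13029401, -0.00171867],
       [-0.1025571 , -0.77213738, -0.62712512],
       [ 0.0803836 ,  0.62195445, -0.77891664]]), 't': array([-538.61866326,  111.75805465, 1088.45360823])} [ 457.9941208  -660.85478157  916.97520547]
```

View pics/top0.png

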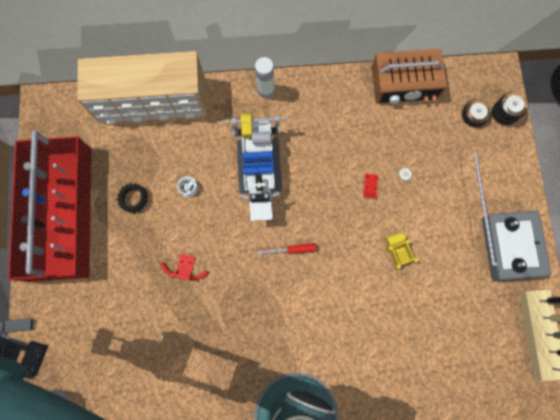

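View pics/side0.png

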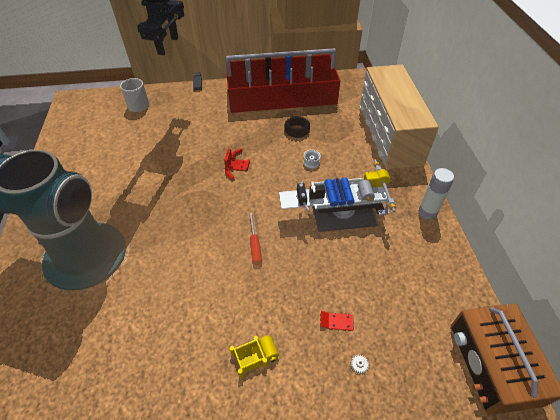

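The top view shows the bumper at about (187,268) with its tongue pointing up, and the nose plate at about (260,208). The side view shows the bumper at (236,163) and the plate at (289,200). Next I'll measure both from depth and colour.

```bash
cat > h.py <<'E'
import numpy as np,cv2
from cell import *
def cloud(n,d):
    c=get_calibration(n);v,u=np.mgrid[:420,:560]
    r=np.stack([u,v,np.ones_like(u)],-1)@np.linalg.inv(c["K"]).T
    return (r*d[...,None]-np.array(c["t"]))@np.array(c["R"])
def onplane(n,uv,z):
    c=get_calibration(n);R=np.array(c["R"]);o=-R.T@c["t"]
    uv=np.atleast_2d(uv);r=np.c_[uv,np.ones(len(uv))]@np.linalg.inv(c["K"]).T@R
    return o+r*((z-o[2])/r[:,2])[:,None]
def red(p):
    h=cv2.cvtColor(p,cv2.COLOR_RGB2HSV);return ((h[...,0]<6)|(h[...,0]>174))&(h[...,1]>150)&(h[...,2]>90)
def white(p):
    h=cv2.cvtColor(p,cv2.COLOR_RGB2HSV);return (h[...,1]<45)&(h[...,2]>170)
E
python3 - <<'E'
from h import *
box={"top":((150,245,225,290),(235,180,290,225)),"side":((215,140,260,185),(270,170,325,220))}
tiles=[]
for n in box:
    f=np.load(f"pics/{n}0.npz");p,d=f["p"],f["d"];X=cloud(n,d)
    for k,(a,b,c,e) in enumerate(box[n]):
        m=np.zeros((420,560),bool);m[b:e,a:c]=1
        m&=[red,white][k](p)&(d>0)
        P=X[m]; print(n,k,m.sum(),"z pct",np.percentile(P[:,2],[2,25,50,75,98]).round(),"mean",P.mean(0).round(1))
        tiles.append(cv2.resize(p[b:e,a:c,::-1],(400,300),interpolation=cv2.INTER_NEAREST))
        if k:
            q=P[abs(P[:,2]-80)<8]; print(" plate",len(q),q.min(0).round(),q.max(0).round(),q.mean(0).round(1))
            r=cv2.minAreaRect(np.argwhere(m&(abs(X[...,2]-80)<8))[:,::-1].astype(np.float32));w=onplane(n,cv2.boxPoints(r),80);print(w.round(1))
cv2.imwrite("pics/tiles.png",np.vstack([np.hstack(tiles[:2]),np.hstack(tiles[2:])]))
E
```

```text
top 0 527 z pct [-0.  6. 10. 15. 47.] mean [425.5 292.   14. ]
top 1 576 z pct [  1.  79.  81.  83. 125.] mean [590.2  60.9  80.2]
 plate 492 [541.  17.  74.] [658.  98.  87.] [587.3  60.1  80.8]
[[658.5  96.8  80. ]
 [652.6  16.8  80. ]
 [538.8  24.6  80. ]
 [544.5 103.2  80. ]]
side 0 354 z pct [ 1.  5. 10. 15. 46.] mean [424.  289.   13.5]
side 1 419 z pct [ 77.  79.  81.  82. 123.] mean [583.8  55.7  84.8]
 plate 349 [541.  17.  75.] [663.  88.  84.] [575.3  55.9  80.2]
[[543.4  97.8  80. ]
 [668.8  81.1  80. ]
 [655.4  12.9  80. ]
 [534.8  28.9  80. ]]
```

View pics/tiles.png

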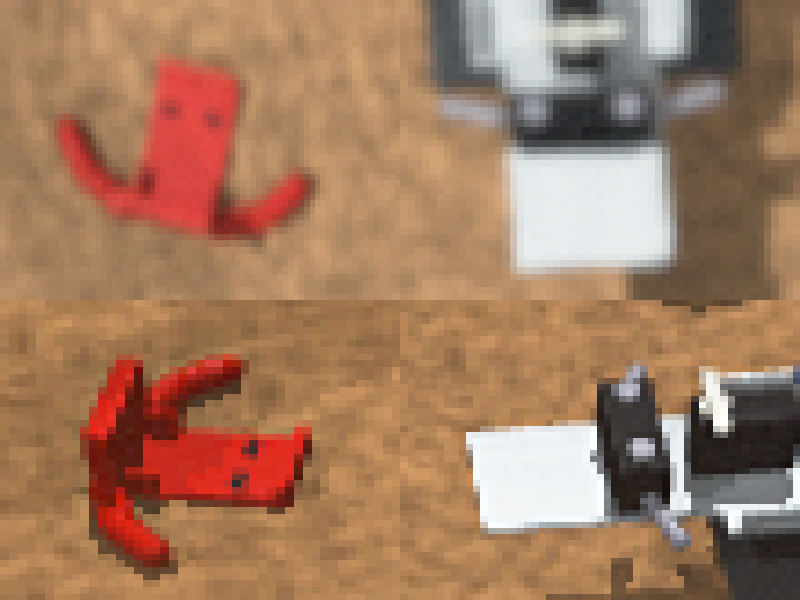

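The tiles show the bumper's tongue pointing to the chassis rear direction, and the white nose plate clear of anything else. In the top view the plate spans columns 250–272 and rows 202–220. I'll fit sub-pixel edges next.

```bash
python3 - <<'E'
from h import *
f=np.load("pics/top0.npz");p,d=f["p"],f["d"]
b=p[...,2].astype(float) # blue: white high, table low
def cross(prof,th=150):
    i=np.where(prof>th)[0];a,z=i[0],i[-1]
    return a-(prof[a]-th)/(prof[a]-prof[a-1]), z+(prof[z]-th)/(prof[z]-prof[z+1])
L=[];R=[]
for v in range(205,218):
    a,z=cross(b[v,240:285]);L.append((240+a,v));R.append((240+z,v))
T=[];B=[]
for u in range(254,269):
    a,z=cross(b[198:228,u]);T.append((u,198+a));B.append((u,198+z))
for nm,q in zip("LRTB",(L,R,T,B)):
    w=onplane("top",q,80)[:,:2];vx,vy,x,y=cv2.fitLine(w.astype(np.float32),cv2.DIST_HUBER,0,.01,.01).ravel()
    print(nm,w.mean(0).round(1),w.std(0).round(1),"ang",np.arctan2(vy,vx).round(3))
# bumper
for n,bx in(("top",(150,245,225,290)),("side",(215,140,260,185))):
    f=np.load(f"pics/{n}0.npz");p,d=f["p"],f["d"];X=cloud(n,d)
    m=np.zeros((420,560),bool);m[bx[1]:bx[3],bx[0]:bx[2]]=1;m&=red(p);P=X[m]
    q=P[(P[:,2]>24)&(P[:,2]<55)];print(n,"face",len(q),q.mean(0).round(1),q.min(0).round(),q.max(0).round())
    if len(q)>8: r=cv2.minAreaRect(q[:,:2].astype(np.float32));print(r, cv2.boxPoints(r).round())
    # silhouettes: wing tips & tongue on plane
    uv=np.argwhere(m)[:,::-1].astype(float)
    w=onplane(n,uv,5);print(" all z5 extents",w.min(0).round(),w.max(0).round())
    for nm,k in(("x+",w[:,0].argmax()),("x-",w[:,0].argmin()),("y+",w[:,1].argmax()),("y-",w[:,1].argmin())):print(nm,uv[k],onplane(n,uv[k],7)[0].round(1))
    # tongue: area rows of red near the tongue end
    s=w[(w[:,0]>450)];print(" tongue part",len(s));r=cv2.minAreaRect(s[:,:2].astype(np.float32));print(cv2.boxPoints(r).round(1))
E
```

```text
L [566.8  90.3] [10.9  0.3] ang 0.02
R [562.1  26.9] [10.9  0.4] ang 0.035
T [590.3  55.2] [ 0.5 12.3] ang 1.525
B [538.4  58.5] [ 0.3 12.2] ang 1.569
top face 82 [403.  298.1  42.7] [392. 272.  24.] [419. 326.  51.]
((406.0302734375, 298.6256408691406), (56.40300369262695, 15.669840812683105), 74.02979278564453) [[391. 274.]
 [406. 269.]
 [421. 324.]
 [406. 328.]]
 all z5 extents [393. 227.   5.] [470. 360.   5.]
x+ [180. 254.] [469.4 303.4   7. ]
x- [198. 279.] [393.  253.4   7. ]
y+ [161. 266.] [438.4 359.5   7. ]
y- [207. 272.] [411.3 226.7   7. ]
 tongue part 85
[[449.2 263.6]
 [466.7 262.4]
 [469.9 306.4]
 [452.4 307.6]]
side face 52 [401.5 293.6  41.9] [392. 272.  24.] [414. 330.  51.]
((402.77655029296875, 300.2958679199219), (59.21442413330078, 9.846190452575684), 74.26815795898438) [[390. 273.]
 [399. 270.]
 [416. 327.]
 [406. 330.]]
 all z5 extents [389. 227.   5.] [470. 368.   5.]
x+ [249. 159.] [470.1 308.2   7. ]
x- [224. 160.] [388.9 314.3   7. ]
y+ [228. 149.] [404.2 365.6   7. ]
y- [232. 179.] [410.5 225.2   7. ]
 tongue part 53
[[446.7 261.6]
 [466.2 260.1]
 [470.1 310.5]
 [450.6 312. ]]
```

```bash
cat >> h.py <<'E'
from scipy.spatial.transform import Rotation as Ro
def pose(N=1):
    s=state();q=s["orientation"];return np.array(s["tool_pos"]),Ro.from_quat(np.r_[q[1:],q[0]]).as_matrix(),s
def go(target,yaw):
    "shift in tool axes and roll to bring TCP to target with tool y at world angle yaw"
    p,R,s=pose();a=np.arctan2(R[1,1],R[0,1]);print("pos",p.round(1),"yaw",a.round(3),"tilt",R[:,2].round(3),"F",s["contact_force"].round(1),"M",s["moment"].round(2),"w",round(s["width"],3),"ff",round(s["finger_force"],1),"t",round(s["time"],2))
    print("travel",(R.T@(np.array(target)-p)).round(1),"roll",round((a-yaw+np.pi)%(2*np.pi)-np.pi,3))
E
python3 - <<'E'
from h import *
go([404,299.5,140],-.235)
for n in("top","side"):
    f=np.load(f"pics/{n}0.npz");X=cloud(n,f["d"])
    q=X[(X[...,2]>68)&(X[...,0]>530)&(X[...,0]<880)&(abs(X[...,1]-50)<130)&(X[...,2]<135)]
    for x in range(540,880,20):
        y=q[abs(q[:,0]-x)<10]
        if len(y)>4:print(n,x,len(y),y[:,1].min().round(),y[:,1].max().round(),"mid",((y[:,1].min()+y[:,1].max())/2).round(1),"zmax",y[:,2].max().round())
f=np.load("pics/top0.npz");cv2.imwrite("pics/car.png",cv2.resize(f["p"][100:230,215:300,::-1],(392,600),interpolation=cv2.INTER_CUBIC))
E
```

```text
pos [244.3 628.6 262.5] yaw 1.2 tilt [-0.001 -0.002 -1.   ] F [ 0.3  0.3 -1. ] M [-0.06 -0.06 -0.  ] w 1.001 ff 0.0 t 0.1
travel [-268.1 -248.6  123. ] roll 1.435
top 540 63 30.0 86.0 mid 58.0 zmax 88.0
top 560 144 28.0 86.0 mid 57.0 zmax 90.0
top 580 147 28.0 88.0 mid 57.8 zmax 87.0
top 600 234 5.0 110.0 mid 57.7 zmax 120.0
top 620 141 2.0 112.0 mid 57.3 zmax 129.0
top 640 186 17.0 98.0 mid 57.7 zmax 128.0
top 660 186 15.0 100.0 mid 57.5 zmax 120.0
top 680 248 15.0 99.0 mid 57.1 zmax 109.0
top 700 209 15.0 100.0 mid 57.5 zmax 112.0
top 720 199 14.0 98.0 mid 56.2 zmax 110.0
top 740 116 16.0 97.0 mid 56.2 zmax 106.0
top 760 280 15.0 99.0 mid 56.7 zmax 124.0
top 780 228 11.0 98.0 mid 54.5 zmax 125.0
top 800 125 -8.0 125.0 mid 58.2 zmax 125.0
top 820 337 -36.0 148.0 mid 56.2 zmax 132.0
top 840 197 -37.0 149.0 mid 56.0 zmax 129.0
side 540 62 28.0 87.0 mid 57.3 zmax 83.0
side 560 122 27.0 90.0 mid 58.9 zmax 84.0
side 580 125 27.0 91.0 mid 58.8 zmax 84.0
side 600 212 3.0 107.0 mid 55.2 zmax 117.0
side 620 136 4.0 113.0 mid 58.6 zmax 124.0
side 640 192 15.0 100.0 mid 57.8 zmax 124.0
side 660 166 14.0 100.0 mid 56.6 zmax 118.0
side 680 240 13.0 99.0 mid 55.9 zmax 107.0
side 700 215 14.0 101.0 mid 57.3 zmax 110.0
side 720 213 13.0 101.0 mid 56.7 zmax 106.0
side 740 144 14.0 101.0 mid 57.3 zmax 103.0
side 760 275 13.0 101.0 mid 56.9 zmax 118.0
side 780 220 10.0 102.0 mid 55.9 zmax 122.0
side 800 168 13.0 96.0 mid 54.5 zmax 121.0
side 820 369 -38.0 152.0 mid 56.7 zmax 126.0
side 840 177 -38.0 152.0 mid 56.9 zmax 125.0
```

View pics/car.png

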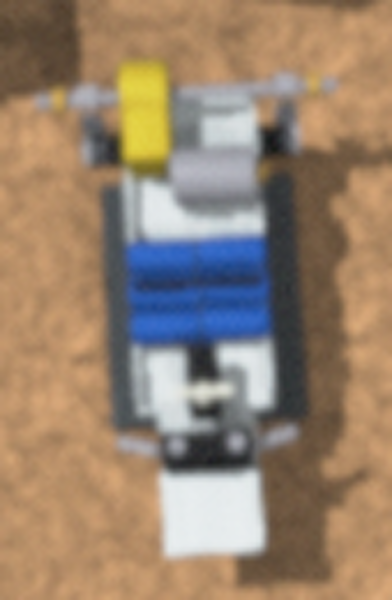

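```bash
python3 -m creep '[{"travel":[-50,-50,0],"roll":0.15,"grip":0},{"travel":[-80,-80,0],"roll":0.3,"grip":0},{"travel":[-110,-110,0],"roll":0.45,"grip":0},{"travel":[-140,-130,0],"roll":0.6,"grip":0},{"travel":[-150,-140,0],"roll":0.75,"grip":0}]'
```

```text
time: 0.6
tool_pos: [335.0, 440.9, 263.2]
orientation: [0.001, 0.535, 0.845, -0.001]
contact_force: [-0.1, 0.7, 0.5]
width: 1.005
finger_force: 0.0
```

The car crop shows the chassis almost exactly along world +x, with its yaw close to -0.005. The seat is at about (589.5, 57.8, 80).

```bash
python3 - <<'E'
from h import *
go([404,299.5,140],-.235)
E
```

```text
pos [335.  440.9 263.2] yaw 0.441 tilt [ 0.    -0.002 -1.   ] F [-0.1  0.7  0.5] M [-0.05  0.03  0.  ] w 1.005 ff 0.0 t 0.6
travel [-157.2    2.1  123.4] roll 0.676
```

```bash
python3 -m creep '[{"travel":[-40,0,20],"roll":0.15,"grip":0},{"travel":[-80,1,45],"roll":0.3,"grip":0},{"travel":[-115,1,70],"roll":0.45,"grip":0},{"travel":[-145,2,95],"roll":0.58,"grip":0},{"travel":[-157,2,118],"roll":0.68,"grip":0}]' 35; python3 -m creep '[{"travel":[0,0,0],"roll":0,"grip":0},{"travel":[0,0,0],"roll":0,"grip":0}]'; python3 - <<'E'
from h import *
go([404,299.5,37],-.235)
p,d=snapshot("side");cv2.imwrite("pics/pre.png",cv2.resize(p[80:220,160:320,::-1],(640,560),interpolation=cv2.INTER_CUBIC))
E
```

```text
time: 1.1
tool_pos: [404.1, 301.2, 144.2]
orientation: [0.0, 0.786, 0.619, -0.001]
contact_force: [0.2, 0.0, 0.5]
width: 1.001
finger_force: 0.0
time: 1.3
tool_pos: [403.4, 303.7, 145.5]
orientation: [-0.0, 0.783, 0.622, -0.001]
contact_force: [-0.2, -0.4, 1.1]
width: 0.999
finger_force: 0.0
pos [403.4 303.7 145.5] yaw -0.228 tilt [-0.001 -0.    -1.   ] F [-0.2 -0.4  1.1] M [-0.08  0.05  0.02] w 0.999 ff 0.0 t 1.3
travel [ -3.8   1.6 108.5] roll 0.007
```

View pics/pre.png

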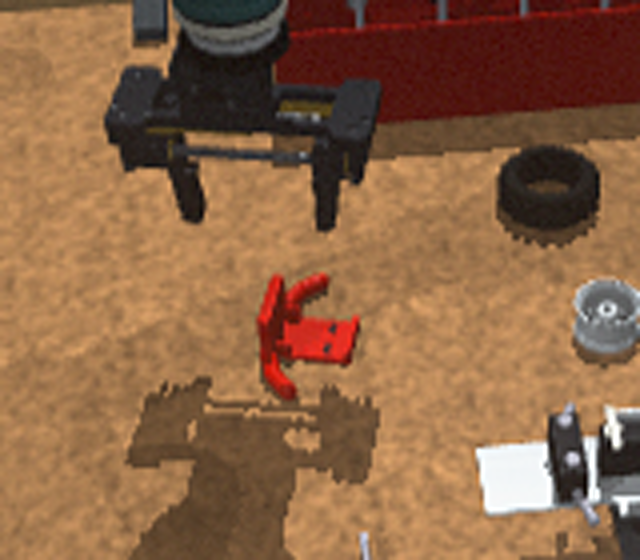

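The gripper is over the bumper with its jaws along the tongue. I'll part-close it so the rear finger misses the lip, then go down.

```bash
python3 -m creep '[{"travel":[-3,1.5,25],"roll":0,"grip":0.4},{"travel":[-3,1.5,50],"roll":0,"grip":0.4},{"travel":[-3,1.5,70],"roll":0,"grip":0.4},{"travel":[-3,1.5,70],"roll":0,"grip":0.4},{"travel":[-3,1.5,70],"roll":0,"grip":0.4}]'; python3 -m creep '[{"travel":[0,0,20],"roll":0,"grip":0.4},{"travel":[0,0,38],"roll":0,"grip":0.4},{"travel":[0,0,38],"roll":0,"grip":0.4}]'
python3 - <<'E'
from h import *
go([404,299.5,37],-.235)
E
```

```text
time: 1.85
tool_pos: [405.0, 301.8, 77.0]
orientation: [0.0, 0.783, 0.622, 0.001]
contact_force: [0.5, 0.1, -0.6]
width: 0.604
finger_force: 0.0
time: 2.15
tool_pos: [404.2, 300.8, 37.7]
orientation: [-0.0, 0.783, 0.622, -0.0]
contact_force: [-1.4, -0.1, 0.3]
width: 0.602
finger_force: 0.0
pos [404.2 300.8  37.7] yaw -0.229 tilt [-0.001 -0.    -1.   ] F [-1.4 -0.1  0.3] M [-0.06  0.12  0.02] w 0.602 ff 0.0 t 2.15
travel [-1.3  0.1  0.7] roll 0.006
```

```bash
python3 -m creep '[{"travel":[0,0,0],"roll":0,"grip":0.7},{"travel":[0,0,0],"roll":0,"grip":0.8},{"travel":[0,0,0],"roll":0,"grip":0.9},{"travel":[0,0,0],"roll":0,"grip":1},{"travel":[0,0,0],"roll":0,"grip":1}]' 35; python3 -m creep '[{"travel":[0,0,0],"roll":0,"grip":1},{"travel":[0,0,-25],"roll":0,"grip":1},{"travel":[0,0,-60],"roll":0,"grip":1},{"travel":[0,0,-100],"roll":0,"grip":1},{"travel":[0,0,-140],"roll":0,"grip":1}]';python3 -m creep '[{"travel":[0,0,0],"roll":0,"grip":1},{"travel":[0,0,0],"roll":0,"grip":1}]'
python3 - <<'E'
from h import *
go([480,57.8,185],-.005)
E
```

```text
time: 2.65
tool_pos: [404.8, 300.7, 38.2]
orientation: [0.0, 0.784, 0.621, 0.0]
contact_force: [-0.5, 0.7, -0.1]
width: 0.168
finger_force: 0.3
time: 3.15
tool_pos: [404.0, 300.1, 178.6]
orientation: [-0.0, 0.784, 0.621, -0.001]
contact_force: [0.4, 1.2, 0.8]
width: 0.11
finger_force: 35.0
time: 3.35
tool_pos: [405.1, 300.9, 178.7]
orientation: [0.0, 0.784, 0.621, 0.001]
contact_force: [-1.3, -0.3, -1.1]
width: 0.11
finger_force: 35.0
pos [405.1 300.9 178.7] yaw -0.23 tilt [ 0.002  0.001 -1.   ] F [-1.3 -0.3 -1.1] M [-0.04  0.05  0.02] w 0.11 ff 35.0 t 3.35
travel [-219.6  128.4   -6.5] roll -0.225
```

```bash
python3 -m creep '[{"travel":[-45,20,0],"roll":-0.05,"grip":1},{"travel":[-90,40,0],"roll":-0.1,"grip":1},{"travel":[-135,65,0],"roll":-0.15,"grip":1},{"travel":[-175,90,0],"roll":-0.2,"grip":1},{"travel":[-210,105,0],"roll":-0.225,"grip":1}]'; python3 -m creep '[{"travel":[0,0,0],"roll":0,"grip":1},{"travel":[0,0,0],"roll":0,"grip":1},{"travel":[0,0,0],"roll":0,"grip":1}]'
python3 - <<'E'
from h import *
go([470,57.8,130],-.005)
im=[]
for n,(a,b,c,e) in(("top",(225,170,300,240)),("side",(235,130,310,220))):
    p,d=snapshot(n);np.savez(f"pics/{n}1.npz",p=p,d=d);im.append(cv2.resize(p[b:e,a:c,::-1],(400,480),interpolation=cv2.INTER_CUBIC))
cv2.imwrite("pics/held.png",np.hstack(im))
E
```

```text
time: 3.85
tool_pos: [457.9, 69.7, 175.3]
orientation: [-0.001, 0.709, 0.706, -0.002]
contact_force: [-0.1, 0.2, -0.5]
width: 0.113
finger_force: 35.0
time: 4.15
tool_pos: [457.8, 72.8, 176.3]
orientation: [-0.001, 0.709, 0.705, -0.001]
contact_force: [-1.4, -0.4, -1.0]
width: 0.109
finger_force: 35.0
pos [457.8  72.8 176.3] yaw -0.005 tilt [-0.003  0.    -1.   ] F [-1.4 -0.4 -1. ] M [-0.04  0.02  0.04] w 0.109 ff 35.0 t 4.15
travel [-14.9  12.4  46.2] roll 0.0
```

View pics/held.png

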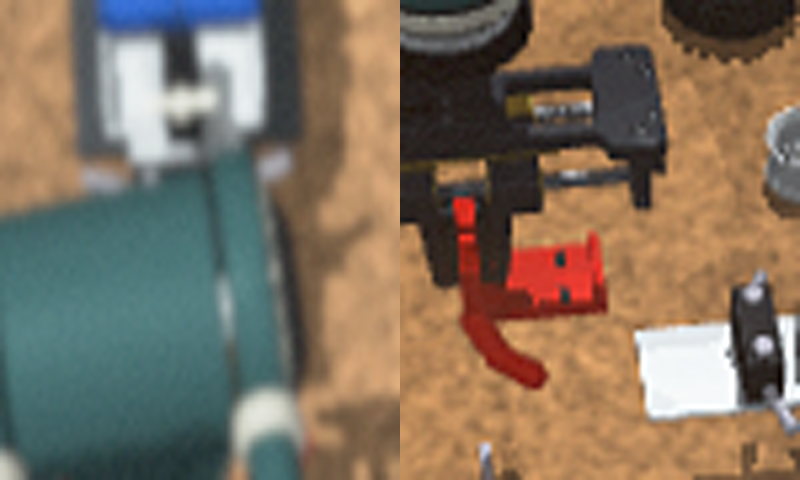

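```bash
cat >> h.py <<'E'
def tongue(n="side",zu=None):
    "held tongue: side edges of the flat at its height, and end"
    p,d=snapshot(n);X=cloud(n,d);tp=np.mean([pose()[0] for _ in range(3)],0);u=tp[2]-37.7 if zu is None else zu
    m=red(p)&(d>0)&(abs(X[...,0]-tp[0]-45)<35)&(abs(X[...,1]-tp[1])<32)&(abs(X[...,2]-u-5)<14)
    r=[]
    for v in range(420):   # image rows: world x-y slices
        pass
    q=X[m];print("tcp",tp.round(1),"n",len(q),"z med",np.median(q[:,2]).round(1),"underside",u.round(1))
    uv=np.argwhere(m)[:,::-1].astype(float)
    w=onplane(n,uv,u+5)[:,:2]-tp[:2]
    for lo,hi in((14,24),(24,34),(34,44),(44,54)):
        s=w[(w[:,0]>lo)&(w[:,0]<hi)];c=q[(q[:,0]-tp[0]>lo)&(q[:,0]-tp[0]<hi)]-tp
        print(lo,hi,"plane y",s[:,1].min().round(1),s[:,1].max().round(1),"cloud y",c[:,1].min().round(1),c[:,1].max().round(1),"z",np.median(c[:,2]).round(1))
    print("end x cloud",(q[:,0]-tp[0]).max().round(1),np.percentile(q[:,0]-tp[0],97).round(1))
E
python3 - <<'E'
from h import *
tongue()
E
```

```text
tcp [458.4  73.3 177.2] n 230 z med 144.2 underside 139.5
14 24 plane y -26.1 16.9 cloud y -23.2 19.3 z -33.0
24 34 plane y -26.8 19.2 cloud y -23.7 19.3 z -32.8
34 44 plane y -25.7 18.5 cloud y -23.5 18.9 z -33.6
44 54 plane y -27.1 17.8 cloud y -24.7 20.3 z -33.3
end x cloud 64.7 63.6
```

```bash
python3 -m creep '[{"travel":[-13,15,0],"roll":0,"grip":1},{"travel":[-13,36,10],"roll":0,"grip":1},{"travel":[-13,36,30],"roll":0,"grip":1},{"travel":[-13,36,49],"roll":0,"grip":1},{"travel":[-13,36,49],"roll":0,"grip":1}]'; python3 -m creep '[{"travel":[0,0,0],"roll":0,"grip":1},{"travel":[0,0,0],"roll":0,"grip":1},{"travel":[0,0,0],"roll":0,"grip":1}]'
python3 - <<'E'
from h import *
go([494.5,60.3,118],-.005)
tongue()
p,d=snapshot("side");np.savez("pics/s2.npz",p=p,d=d)
cv2.imwrite("pics/above.png",cv2.resize(p[150:230,245:335,::-1],(675,600),interpolation=cv2.INTER_CUBIC))
E
```

```text
time: 4.8
tool_pos: [492.4, 59.8, 125.9]
orientation: [-0.002, 0.708, 0.706, -0.002]
contact_force: [-1.0, -0.2, -0.7]
width: 0.115
finger_force: 35.0
time: 5.1
tool_pos: [495.7, 59.3, 130.0]
orientation: [0.001, 0.709, 0.706, 0.001]
contact_force: [-0.3, -0.0, -0.3]
width: 0.11
finger_force: 35.0
pos [495.7  59.3 130. ] yaw -0.005 tilt [ 0.002  0.    -1.   ] F [-0.3 -0.  -0.3] M [-0.05  0.02  0.02] w 0.11 ff 35.0 t 5.1
travel [ 1.  -1.2 12. ] roll 0.0
tcp [495.6  59.2 129.9] n 228 z med 97.6 underside 92.2
14 24 plane y -25.1 18.6 cloud y -23.4 17.8 z -32.4
24 34 plane y -26.1 18.2 cloud y -23.4 18.7 z -33.0
34 44 plane y -24.1 20.4 cloud y -23.0 20.3 z -32.6
44 54 plane y -25.5 19.3 cloud y -24.4 22.0 z -32.5
end x cloud 64.9 63.3
```

View pics/above.png

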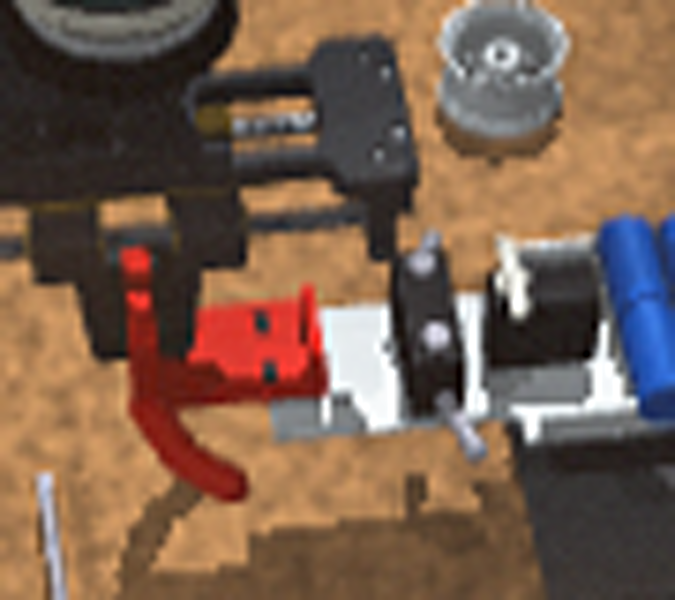

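The tongue is over the plate at about (258,95 px in the crop), level and centred, with about 30 mm still to slide. I'll lower it until it touches lightly.

```bash
python3 -m creep '[{"travel":[0.5,0,4],"roll":0,"grip":1},{"travel":[0.5,0,8],"roll":0,"grip":1},{"travel":[0.5,0,10],"roll":0,"grip":1},{"travel":[0.5,0,10],"roll":0,"grip":1},{"travel":[0.5,0,10],"roll":0,"grip":1}]'; for i in 1 2 3 4; do python3 -m creep '[{"travel":[0,0,0.7],"roll":0,"grip":1},{"travel":[0,0,0.7],"roll":0,"grip":1},{"travel":[0,0,0.7],"roll":0,"grip":1}]'|egrep 'pos|contact'; done
```

```text
time: 5.7
tool_pos: [494.7, 59.4, 118.5]
orientation: [-0.0, 0.709, 0.705, -0.0]
contact_force: [-0.2, -1.1, -0.1]
width: 0.112
finger_force: 35.0
tool_pos: [494.8, 59.4, 118.0]
contact_force: [0.5, -0.1, -0.3]
tool_pos: [495.1, 59.4, 117.7]
contact_force: [-0.9, 0.0, 3.4]
tool_pos: [495.4, 59.5, 117.5]
contact_force: [-2.0, -0.7, 5.8]
tool_pos: [495.7, 59.4, 117.3]
contact_force: [-3.3, -0.4, 8.4]
```

```bash
python3 -m creep '[{"travel":[0,0,-1.5],"roll":0,"grip":1},{"travel":[0,4,-1.5],"roll":0,"grip":1},{"travel":[0,8,-1.5],"roll":0,"grip":1},{"travel":[0,12,-1.5],"roll":0,"grip":1},{"travel":[0,16,-1.5],"roll":0,"grip":1}]'; python3 -m creep '[{"travel":[0,2,0],"roll":0,"grip":1},{"travel":[0,4,0],"roll":0,"grip":1},{"travel":[0,6,0],"roll":0,"grip":1},{"travel":[0,6,0],"roll":0,"grip":1},{"travel":[0,6,0],"roll":0,"grip":1}]'
python3 - <<'E'
from h import *
go([524.5,59.8,117.7],-.005)
tongue()
E
```

```text
time: 7.4
tool_pos: [511.2, 59.4, 117.8]
orientation: [-0.0, 0.709, 0.705, -0.0]
contact_force: [-3.4, -0.5, 6.6]
width: 0.109
finger_force: 35.0
time: 7.9
tool_pos: [517.3, 59.4, 117.8]
orientation: [0.0, 0.709, 0.705, 0.0]
contact_force: [-1.7, 0.2, 6.2]
width: 0.111
finger_force: 35.0
pos [517.3  59.4 117.8] yaw -0.005 tilt [ 0.  0. -1.] F [-1.7  0.2  6.2] M [0.01 0.29 0.01] w 0.111 ff 35.0 t 7.9
travel [0.5 7.2 0.1] roll -0.0
tcp [517.3  59.4 117.8] n 220 z med 85.4 underside 80.1
14 24 plane y -25.0 15.2 cloud y -24.1 15.3 z -32.7
24 34 plane y -26.0 18.2 cloud y -23.7 20.2 z -32.7
34 44 plane y -23.9 17.4 cloud y -24.1 18.2 z -32.9
44 54 plane y -25.4 16.0 cloud y -26.1 17.1 z -31.9
end x cloud 65.1 62.8
```

```bash
python3 -m creep '[{"travel":[0.5,1,-0.4],"roll":0,"grip":1},{"travel":[1.2,2,-0.4],"roll":0,"grip":1},{"travel":[1.2,3,-0.4],"roll":0,"grip":1},{"travel":[1.2,4,-0.4],"roll":0,"grip":1},{"travel":[1.2,4,-0.4],"roll":0,"grip":1}]'|egrep 'pos|contact'; for i in 1 2 3 4 5; do python3 -m creep '[{"travel":[0,0.5,0],"roll":0,"grip":1},{"travel":[0,1,0],"roll":0,"grip":1},{"travel":[0,1,0],"roll":0,"grip":1},{"travel":[0,1,0],"roll":0,"grip":1}]'|egrep 'pos|contact'; done
```

```text
tool_pos: [521.0, 60.6, 117.9]
contact_force: [-1.5, 0.6, 5.2]
tool_pos: [521.9, 60.6, 117.9]
contact_force: [-2.2, 0.2, 5.6]
tool_pos: [522.9, 60.6, 117.9]
contact_force: [-2.1, 0.4, 5.9]
tool_pos: [523.9, 60.6, 118.0]
contact_force: [-2.5, -0.4, 5.4]
tool_pos: [524.9, 60.6, 117.9]
contact_force: [-2.6, -0.3, 5.8]
tool_pos: [525.9, 60.6, 117.9]
contact_force: [-1.8, 0.8, 6.7]
```

```bash
for i in 1 2 3 4; do python3 -m creep '[{"travel":[0,0.4,0],"roll":0,"grip":1},{"travel":[0,0.8,0],"roll":0,"grip":1},{"travel":[0,0.8,0],"roll":0,"grip":1},{"travel":[0,0.8,0],"roll":0,"grip":1}]'|egrep 'pos|contact'; done
```

```text
tool_pos: [526.4, 60.6, 118.0]
contact_force: [-2.5, 0.6, 7.4]
tool_pos: [526.8, 60.6, 118.0]
contact_force: [-4.5, -0.0, 7.0]
tool_pos: [527.3, 60.6, 118.0]
contact_force: [-5.9, 0.1, 8.5]
tool_pos: [527.7, 60.6, 117.9]
contact_force: [-5.8, 0.2, 10.6]
```

```bash
python3 -m creep '[{"travel":[0,0.4,-0.8],"roll":0,"grip":1},{"travel":[0,0.8,-0.8],"roll":0,"grip":1},{"travel":[0,0.8,-0.8],"roll":0,"grip":1},{"travel":[0,0.8,-0.8],"roll":0,"grip":1}]' 45|egrep 'pos|contact'; for i in 1 2; do python3 -m creep '[{"travel":[0,0.4,0],"roll":0,"grip":1},{"travel":[0,0.8,0],"roll":0,"grip":1},{"travel":[0,0.8,0],"roll":0,"grip":1},{"travel":[0,0.8,0],"roll":0,"grip":1}]'|egrep 'pos|contact'; done
python3 - <<'E'
from h import *
go([524.5,59.8,117.7],-.005)
tongue()
p,d=snapshot("side")
cv2.imwrite("pics/push.png",cv2.resize(p[150:230,245:335,::-1],(675,600),interpolation=cv2.INTER_CUBIC))
E
```

```text
tool_pos: [527.8, 60.5, 118.0]
contact_force: [-6.1, 0.2, 6.3]
tool_pos: [528.3, 60.5, 118.0]
contact_force: [-8.0, 0.3, 8.6]
tool_pos: [528.8, 60.5, 118.0]
contact_force: [-9.0, -0.6, 8.4]
pos [528.8  60.5 118. ] yaw -0.005 tilt [-0.006 -0.    -1.   ] F [-9.  -0.6  8.4] M [-0.15  1.23  0.04] w 0.113 ff 45.0 t 13.25
travel [-0.7 -4.3  0.3] roll 0.0
tcp [528.8  60.5 118. ] n 210 z med 85.3 underside 80.3
14 24 plane y -24.1 8.9 cloud y -24.2 10.2 z -32.4
24 34 plane y -25.2 15.8 cloud y -24.3 15.4 z -32.6
34 44 plane y -26.2 17.7 cloud y -23.8 19.0 z -33.0
44 54 plane y -24.5 16.6 cloud y -24.1 19.7 z -33.1
end x cloud 64.9 63.3
```

View pics/push.png

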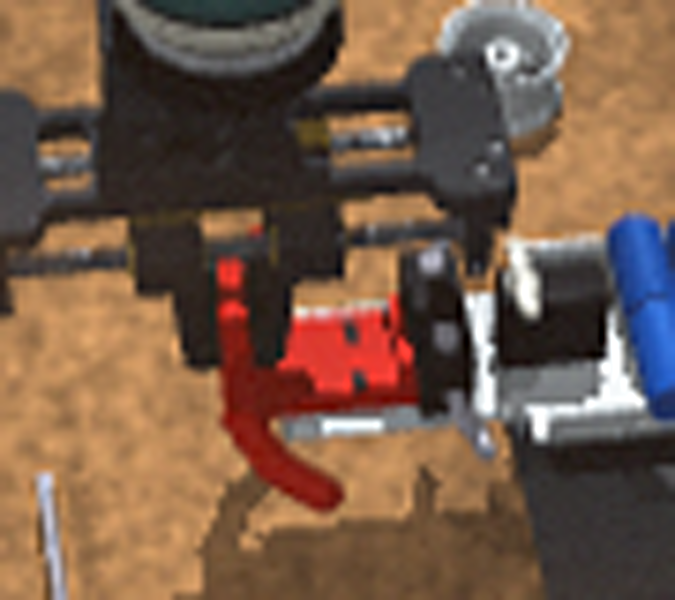

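The tongue butts against the bulkhead at about (405,355) in the crop. Plate strips are visible on both sides of it, so it's centred and level. I'll add a little push and then hold.

```bash
python3 -m creep '[{"travel":[0,0.3,0],"roll":0,"grip":1},{"travel":[0,0.6,0],"roll":0,"grip":1},{"travel":[0,0.6,0],"roll":0,"grip":1}]'|egrep 'pos|contact'; for i in 1 2 3 4 5 6 7 8 ; do python3 -m creep '[{"travel":[0,0,0],"roll":0,"grip":1},{"travel":[0,0,0],"roll":0,"grip":1},{"travel":[0,0,0],"roll":0,"grip":1},{"travel":[0,0,0],"roll":0,"grip":1},{"travel":[0,0,0],"roll":0,"grip":1}]'|egrep 'time|pos|contact|finger'; done
```

```text
tool_pos: [529.2, 60.5, 118.0]
contact_force: [-10.4, 0.2, 10.4]
time: 14.15
tool_pos: [529.1, 60.5, 118.0]
contact_force: [-10.1, -0.3, 9.6]
finger_force: 45.0
time: 14.65
tool_pos: [529.1, 60.5, 118.0]
contact_force: [-10.0, -0.1, 10.6]
finger_force: 45.0
time: 15.15
tool_pos: [529.1, 60.5, 118.0]
contact_force: [-9.7, -1.2, 9.6]
finger_force: 45.0
time: 15.65
tool_pos: [529.1, 60.5, 118.0]
contact_force: [-10.7, -0.1, 9.5]
finger_force: 45.0
time: 16.15
tool_pos: [529.1, 60.5, 118.0]
contact_force: [-10.7, -0.8, 10.2]
finger_force: 45.0
time: 16.65
tool_pos: [529.1, 60.5, 118.0]
contact_force: [-9.4, -0.7, 9.2]
finger_force: 45.0
time: 17.15
tool_pos: [529.1, 60.5, 118.0]
contact_force: [-9.8, -0.4, 9.5]
finger_force: 45.0
time: 17.65
tool_pos: [529.1, 60.5, 118.0]
contact_force: [-10.0, -0.8, 10.2]
finger_force: 45.0
```

```bash
python3 -c "from cell import *;print(sign_off())"
```

```text
the job is handed in; nothing more can be done
None
```

The job is handed in: the bumper is butted against the bulkhead, square and centred by the camera, with a steady push of about 10 N held for about 4 s and the grip still on; the verdict was not shown.

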